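# Turn the sweet scoop round in its guard

## Task

Somebody put the sweet scoop into its steel guard the wrong way round, with the handle inside and the blade sticking out. Draw it out, lay it on the counter and let go, then take it by the handle and slide the blade all the way under the guard, hollow side up as before, so that only the handle stands out of the mouth. Leave it lying there and do not disturb the two jars and the tin nearby.

Things in the scene. Friction and masses are not known exactly. Their poses are not given: they have to be found in the camera images.
- scoop_center (a point): Sweet scoop: steel blade, brown wooden handle, 183 mm long, 110 g. This point is half-way along it, 11 mm above its underside; x points to the blade's tip, z up (hollow side). The blade spans x = +17 to +92 mm, 44 to 50 mm wide, 19 mm high. The handle spans x = -92 to +17 mm, 12 to 18 mm wide, its underside 3 mm above the counter when the scoop lies flat.
- scoop_tip (a point): Middle of the scoop blade's front edge, 92 mm from scoop_center along its +x, same axes.
- scoop_heel (a point): Where blade and handle meet, 17 mm from scoop_center along its +x, same axes.
- scoop_end (a point): Free end of the scoop's wooden handle, 92 mm from scoop_center along its -x, same axes.
- holder_mouth (a point): Scoop guard: low steel tunnel fixed to the counter, walls, roof and closed back, no floor, open at one end (mouth). This point: middle of the mouth at counter height; x points inward along the tunnel, y across, z up. Inside 120 mm deep, 76 mm wide (74 at the rim), 43 mm high; outside 48 mm high, 84 mm wide, 116 mm over its 4 mm high screwed side flanges.
- scoop: The same scoop; origin on its underside half-way along it, axes as scoop_center. At the start it lies flat with the handle in the guard and only the blade outside (roughly all of it).
- cake_stand (a point): Fixed obstacle: round cake stand heaped with white sweets under a clear dome, 242 mm across at its plate 60 mm up, about 230 mm high with its knob. This point is the middle of its foot on the counter. Further stands are to its right (-y). A fixed counter bell, 58 mm high, stands 150 mm nearer the robot.
- honey: Bystander: honey jar with a yellow lid, 54 mm across, 75 mm high, origin under its middle.
- cream: Bystander: small jar with a white lid, 50 mm across, 60 mm high, origin under its middle.
- tin: Bystander: flat round yellow tin, 65 mm across, 36 mm high, origin under its middle.

How it is judged (in metres and radians):
On the way:
1. the scoop lies flat on the counter, quite out of the guard, hollow side up and let go (not (x of scoop_end in the frame of holder_mouth above 0 m and y of scoop_end in the frame of holder_mouth between -0.04 and 0.04 m and z of scoop_end in the frame of holder_mouth below 0.042 m) and not (x of scoop_tip in the frame of holder_mouth above 0 m and y of scoop_tip in the frame of holder_mouth between -0.04 and 0.04 m and z of scoop_tip in the frame of holder_mouth below 0.042 m) and not (x of scoop_center in the frame of holder_mouth above 0 m and y of scoop_center in the frame of holder_mouth between -0.04 and 0.04 m and z of scoop_center in the frame of holder_mouth below 0.042 m) and height (world z) of scoop_center below 0.02 m and angle between scoop_center's own z axis and vertical below 0.3 rad and contact force between the fingers and scoop below 0.1 N and linear speed of scoop below 0.03 m/s), for 0.2 s.
At the end, for the whole second after the job is handed in: The scoop lies flat on the counter, hollow side up (within 0.3 rad), at rest and let go, with its whole blade under the guard: the heel of the blade no more than 2 mm outside the mouth, the tip between the side walls, at least 65 mm inside, and at least 30 mm of the handle standing out (x of scoop_heel in the frame of holder_mouth above -0.002 m and x of scoop_tip in the frame of holder_mouth above 0 m and y of scoop_tip in the frame of holder_mouth between -0.04 and 0.04 m and z of scoop_tip in the frame of holder_mouth below 0.042 m and x of scoop_tip in the frame of holder_mouth above 0.065 m and x of scoop_end in the frame of holder_mouth below -0.03 m and height (world z) of scoop_center below 0.02 m and angle between scoop_center's own z axis and vertical below 0.3 rad and contact force between the fingers and scoop below 0.1 N and linear speed of scoop below 0.03 m/s); the robot touches nothing.
It fails at once if the honey jar is moved more than 25 mm (distance of honey from where it was at the start of the episode above 0.025 m).
It fails at once if the cream jar is moved more than 25 mm (distance of cream from where it was at the start of the episode above 0.025 m).
It fails at once if the round tin is moved more than 25 mm (distance of tin from where it was at the start of the episode above 0.025 m).
It also fails if it takes over 58 s, if anything falls off the work surface, if the arm or the gripper's body presses on something with over 40 N, if the wrist force passes 120 N, or if a joint passes its speed limit or range.

## Robot

A 6-joint arm with a two-finger parallel gripper is mounted at the origin on a cart in front of the work surface, level with it; the furniture and walls round the work are solid. World frame = base frame: x ahead of the robot, y to its left, z up, the work surface at z = 0. Lengths are in mm, angles in rad, forces in N, time in s.
With the tool pointing down it reaches from about 350 to 975 mm from the base axis. Payload 7.1 kg.
Tool frame: the origin (TCP) lies between the finger pads; the fingertips stand 14 mm ahead of it and the grasp point (between the pads) lies 5 mm behind it; z points along the fingers, y is the line along which they close (so a half turn about z gives the same grasp; the last joint's range is limited). The gripper opens to 88 mm and grips with 3 to 60 N. Pads are 20 mm wide; open, the fingers measure 115 mm over their backs; the gripper's body (75 mm by 178 mm) begins 61 mm behind the grasp point.
Start: joints at [-1.305, 0.423, 1.63, -0, 1.089, -0.019], TCP at [175.622, -599.802, 236.675] pointing down, gripper open.
Joint ranges: [-3, 3], [-0.9, 2.11], [0.09, 2.58], [-1.31, 4.45], [0.11, 2.69], [-2.54, 2.54]. Speed limits (rad/s): [2.39, 2.39, 3.01, 3.14, 3.14, 3.14].

## Interface

Orientations are given as a rotation vector (axis times angle).
In Python, from plant import manip gives the robot as it stands.
- The arm moves only by the tool arm_command, never from a script. Its argument "increments" is a list of rows, each an object of numbers: "dx", "dy", "dz": the shift along the world's x, y, z in units of 40 mm (1.0 is 40 mm); "ax", "ay", "az": the turn, a rotation vector about the world's x, y, z in units of 10 degrees (1.0 is 10 degrees). A call has 1 to 20 rows; each row shifts and turns the commanded pose from where the row before left it; what a row does not reach is not made up. A row lasts 1/8 s, in which the tool goes at most 62.5 mm and 10.7 degrees, less where a joint would pass 70% of its speed; a pose out of reach is approached as far as the arm can. A call is refused whole if a number of a shift passes 1 or a number of a turn 1, either way. A call with a gripper value outside its range is refused whole. "jaw" is the finger opening in mm, from 0 to 87.8, set as the call begins (left out, the last holds). The fingers move at their own pace and stop on an object; "force" is the grip in N (left out, the last holds). Time passes only in rows, so rows that do not move let the fingers close. It gives the time, the measured TCP pose, the force, the opening and the grip force at its end, in the units of the state.
- manip.read_state(): the state, without advancing time (a new reading comes with each control period).
- manip.grab_frame(name): name is "scene" or "top" or "wrist"; returns a dict with "pixels" (420x560x3 uint8, red, green, blue), "depth" (420x560 float32, mm along the optical axis (not along the pixel's ray), 0 where there is no reading), "intrinsics" (3x3 intrinsics, pixels), "rvec" (rotation vector, rad) and "tvec" (3), from world to camera coordinates, as OpenCV has them; the wrist camera has in their place "T_tool_cam" (4x4, takes a point from camera to tool coordinates, whose origin is the TCP and whose axes are the flange's). Camera axes: x right, y down, z forward; pixel columns grow to the right and rows downward; lengths in mm; the calibration is good to about 2 mm. A picture is of the moment at which its call begins: read the wrist's pose just before it.
- manip.hand_in(): hands the job in; it is judged then, once.
The state is a dict: "time": time; "joint_pos": joint angles; "joint_vel": joint speeds; "joint_torque": joint torques, N m; "eef_pos": TCP position; "ee_rot": TCP orientation; "force": force on the tool from outside, world axes, zero at the start; "wrist_torque": the same for the moment, N m; "gripper_width": opening from 0.0 (shut) to 1.0 (fully open); "grip_force": force on a finger pad.
Only numpy, scipy, OpenCV 4.12 (cv2) and the standard library are available. Lean on these libraries where they do the work, as an engineer would, in place of code of your own. Each camera call takes 0.05 s, during which the arm holds its last target. There are 200 camera calls.

## Working session

There is one attempt and no reset: what is moved stays moved. The work goes in short steps, Python scripts to look and compute and a tool call to move; the robot and the scene stay as the last step left them, time stands still between calls to the robot, and variables do not carry over. Pictures are saved under pics/ and viewed, at most 10 in all, crops included, and the job is handed in when it is done.

Besides the shell and the picture viewer there is one more tool, called as name(argument=value, ...), one argument or row to a line, values as JSON. arm_command: Moves the arm, as the interface text tells. Its arguments: {"type":"object","properties":{"increments":{"type":"array"},"jaw":{"type":"number"},"force":{"type":"number"}},"required":["increments"]}

```bash
mkdir -p pics; cat > h.py <<'E'
import numpy as np, cv2
from plant import manip
def grab(n):
    st=manip.read_state(); f=manip.grab_frame(n); K=np.array(f['intrinsics'])
    if n=='wrist':
        T=np.eye(4);T[:3,:3]=cv2.Rodrigues(np.array(st['ee_rot'],float))[0];T[:3,3]=st['eef_pos']
        T=T@np.array(f['T_tool_cam'])
    else:
        R=cv2.Rodrigues(np.array(f['rvec'],float))[0];T=np.eye(4);T[:3,:3]=R.T;T[:3,3]=-R.T@np.array(f['tvec'],float).ravel()
    return f['pixels'],f['depth'],K,T
def plane(K,T,uv,z):
    d=T[:3,:3]@np.linalg.inv(K)@np.array([uv[0],uv[1],1.]);o=T[:3,3]
    return o+d*(z-o[2])/d[2]
def cloud(d,K,T):
    v,u=np.mgrid[:d.shape[0],:d.shape[1]]
    p=np.stack([u,v,np.ones_like(u)],-1)@np.linalg.inv(K).T*d[...,None]
    return p@T[:3,:3].T+T[:3,3]
E
python3 - <<'E'
from h import *
print(manip.read_state())
for n in ('scene','top'):
    p,d,K,T=grab(n);cv2.imwrite(f'pics/{n}0.png',p[...,::-1]);np.savez(f'{n}0.npz',p=p,d=d,K=K,T=T);print(n,K,T.round(2))
E
```

```text
{'time': 0.0, 'joint_pos': array([-1.30495383e+00,  4.23855280e-01,  1.63065331e+00, -1.16096293e-05,
        1.08857781e+00, -1.90270871e-02]), 'joint_vel': array([ 0.00167439, -0.00094364, -0.0002393 , -0.0002707 , -0.00035674,
        0.00015016]), 'joint_torque': array([-1.72097214e-03, -5.44632339e+01, -2.73670417e+01,  6.42677676e-02,
        2.28892994e-02, -1.35688483e-04]), 'eef_pos': array([ 175.51641268, -599.31664853,  235.90706754]), 'ee_rot': array([-3.10831135e+00, -4.45758727e-01,  3.04710978e-04]), 'force': array([0.23084098, 0.31452166, 0.20143436]), 'wrist_torque': array([-0.02067851,  0.05355646,  0.01405923]), 'grip_force': 0.0, 'gripper_width': 1.0009676293614171}
scene [[523.58801276   0.         280.9313801 ]
 [  0.         523.58801276 209.83857714]
 [  0.           0.           1.        ]] [[-7.9000e-01 -3.7000e-01  4.9000e-01 -9.9600e+00]
 [-6.1000e-01  5.1000e-01 -6.1000e-01  9.2216e+02]
 [-2.0000e-02 -7.8000e-01 -6.3000e-01  7.3786e+02]
 [ 0.0000e+00  0.0000e+00  0.0000e+00  1.0000e+00]]
top [[485.32179895   0.         281.54492617]
 [  0.         485.32179895 205.87298901]
 [  0.           0.           1.        ]] [[-2.0000e-02 -1.0000e+00  1.0000e-01  4.1171e+02]
 [-1.0000e+00  1.0000e-02 -1.0000e-02  2.8169e+02]
 [ 1.0000e-02 -1.0000e-01 -1.0000e+00  9.8321e+02]
 [ 0.0000e+00  0.0000e+00  0.0000e+00  1.0000e+00]]
```

View pics/top0.png

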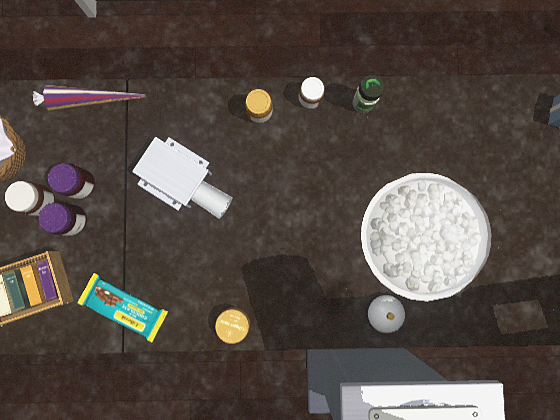

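View pics/scene0.png

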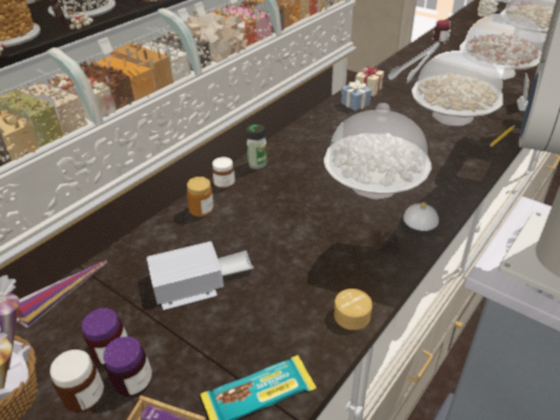

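The top view shows the guard's roof around (172,172), its mouth facing lower right, and the blade around (212,200). Honey is at (259,103), cream at (312,92), tin at (233,325), cake stand at (427,237). Measuring now from the depth.

```bash
python3 - <<'E'
from h import *
for n in ('top','scene'):
    z=np.load(n+'0.npz');P=cloud(z['d'],z['K'],z['T']);p=z['p'].astype(int)
    if n=='top': roi=(slice(125,222),slice(128,240))
    else: roi=(slice(235,310),slice(140,260))
    Q=P[roi];c=p[roi]
    white=(c.min(-1)>100)&(c.max(-1)-c.min(-1)<35)
    roof=white&(abs(Q[...,2]-48)<5)
    rp=Q[roof].astype(np.float32)
    print(n,'roof',len(rp),rp.mean(0),np.percentile(rp[:,2],[5,50,95]))
    r=cv2.minAreaRect(rp[:,:2]);print(r,cv2.boxPoints(r))
    bl=white&(Q[...,2]<30)&(Q[...,2]>-5)
    m=cv2.morphologyEx(bl.astype(np.uint8),cv2.MORPH_OPEN,np.ones((5,5)))
    k,l,s,ce=cv2.connectedComponentsWithStats(m)
    for i in range(1,k):
        if s[i,4]>80:
            b=Q[l==i].astype(np.float32);r=cv2.minAreaRect(b[:,:2]);print('blob',s[i],b.mean(0),np.percentile(b[:,2],[5,50,95]),r,cv2.boxPoints(r).tolist())
    if n=='top':
        for nm,u in dict(honey=(259,100),cream=(312,88),tin=(233,322),stand=(427,237),bell=(386,314),choc=(120,305),green=(370,90)).items(): print(nm,P[u[1],u[0]].round(0))
E
```

```text
top roof 2660 [575.2259   487.6438    48.133503] [45.4669754  48.13636208 50.75300789]Traceback (most recent call last):
  File "<stdin>", line 11, in <module>
cv2.error: OpenCV(4.12.0) /io/opencv/modules/imgproc/src/convhull.cpp:143: error: (-215:Assertion failed) total >= 0 && (depth == CV_32F || depth == CV_32S) in function 'convexHull'
```

```bash
python3 - <<'E'
from h import *
C=np.ascontiguousarray
for n in ('top','scene'):
    z=np.load(n+'0.npz');P=cloud(z['d'],z['K'],z['T']);p=z['p'].astype(int)
    if n=='top': roi=(slice(125,222),slice(128,240))
    else: roi=(slice(235,310),slice(140,260))
    Q=P[roi];c=p[roi]
    white=(c.min(-1)>100)&(c.max(-1)-c.min(-1)<35)
    roof=white&(abs(Q[...,2]-48)<5)
    rp=Q[roof].astype(np.float32)
    r=cv2.minAreaRect(C(rp[:,:2]));print(n,'roof',len(rp),np.percentile(rp[:,2],[5,50,95]),r,cv2.boxPoints(r).tolist())
    bl=white&(Q[...,2]<30)&(Q[...,2]>-5)
    m=cv2.morphologyEx(bl.astype(np.uint8),cv2.MORPH_OPEN,np.ones((5,5)))
    k,l,s,ce=cv2.connectedComponentsWithStats(m)
    for i in range(1,k):
        if s[i,4]>80:
            b=Q[l==i].astype(np.float32);r=cv2.minAreaRect(C(b[:,:2]));print('blob',s[i],b.mean(0),np.percentile(b[:,2],[5,50,95]),r,cv2.boxPoints(r).tolist())
    if n=='top':
        for nm,u in dict(honey=(259,100),cream=(312,88),tin=(233,322),stand=(427,237),bell=(386,314),choc=(120,305),green=(370,90)).items(): print(nm,P[u[1],u[0]].round(0))
E
```

```text
top roof 2660 [45.4669754  48.13636208 50.75300789] ((575.4807739257812, 488.3359375), (126.2500228881836, 82.89999389648438), 57.23971939086914) [[506.4651794433594, 457.6811218261719], [576.1792602539062, 412.8218078613281], [644.496337890625, 518.99072265625], [574.7822875976562, 563.85009765625]]
blob [ 46  18  26  19 186] [620.89905   464.15405     3.2197556] [0.26740979 3.24910414 6.27298665] ((621.0579833984375, 464.294189453125), (64.07612609863281, 13.828518867492676), 57.01158142089844) [[597.814697265625, 441.1859130859375], [609.413818359375, 433.65667724609375], [644.30126953125, 487.4024658203125], [632.7021484375, 494.93170166015625]]
blob [ 64  57  39  35 853] [522.71106   413.25717     7.6778793] [ 0.71753097  6.58079147 18.11694908] ((523.5853881835938, 413.9491882324219), (73.76692199707031, 50.92617416381836), 57.002532958984375) [[482.1428527832031, 396.8824768066406], [524.8543701171875, 369.1479797363281], [565.0279541015625, 431.0158996582031], [522.31640625, 458.7503967285156]]
blob [ 18  59  27  21 239] [535.4756    519.5007      2.9558725] [-0.61548871  3.0
[... 751 characters left out ...]
  34  23 569] [525.94165  402.63226    7.587001] [-0.57007294  6.21239996 17.69004288] ((527.7200317382812, 401.64886474609375), (63.28281784057617, 71.94255065917969), 54.09722137451172) [[480.0279235839844, 397.1128845214844], [538.3023681640625, 354.9249572753906], [575.412109375, 406.1848449707031], [517.1376953125, 448.3727722167969]]
blob [  16   42   67   32 1168] [539.05817 514.4297    9.85944] [-0.61053011  6.30223536 26.99294777] ((533.6720581054688, 508.1722412109375), (132.4077911376953, 39.13121032714844), 68.59088134765625) [[491.29046630859375, 453.678466796875], [527.7214965820312, 439.3946228027344], [576.0536499023438, 562.666015625], [539.6226196289062, 576.9498291015625]]
```

arm_command(
  increments=[
    {"dz":1},
    {"dz":1},
    {"dz":1},
    {"dx":1,"dy":1,"az":0.2},
    {"dx":1,"dy":1,"az":0.2},
    {"dx":1,"dy":1,"az":0.2},
    {"dx":1,"dy":1,"az":0.2},
    {"dx":1,"dy":1,"az":0.2},
    {"dx":1,"dy":1,"az":0.2},
    {"dx":1,"dy":1,"az":0.2},
    {"dx":1,"dy":1,"az":0.2},
    {"dy":1,"az":0.2},
    {"dy":1,"az":0.2},
    {"dy":1,"az":0.2},
    {"dy":1,"az":0.2},
    {"dy":1,"az":0.2},
    {"dy":1,"az":0.2},
    {"dy":1,"az":0.2},
    {"dy":1,"az":0.2},
    {"dy":1,"az":0.2},
  ],
  jaw=87,
)

```text
schema error: expected keys dx, dy, dz, ax, ay, az
```

arm_command(
  increments=[
    {"dy":1,"az":0.2},
    {"dy":1,"az":0.2},
    {"dy":1,"az":0.2},
    {"dy":1},
    {"dy":1},
    {"dy":1},
    {"dy":1},
    {"dy":1,"dz":-0.5},
    {"dy":0.5,"dz":-1},
    {"dz":-1},
    {},
  ],
)

```text
schema error: expected keys dx, dy, dz, ax, ay, az
```

```bash
python3 - <<'E'
from h import *
s=manip.read_state();print(s['time'],s['eef_pos'],s['joint_pos'])
R=cv2.Rodrigues(s['ee_rot'])[0];print(R.round(3),np.degrees(np.arctan2(R[1,1],R[0,1])))
p,d,K,T=grab('wrist');cv2.imwrite('pics/w1.png',p[...,::-1]);np.savez('w1.npz',p=p,d=d,K=K,T=T)
E
```

```text
0.1 [ 175.5091691  -599.3699823   235.98114925] [-1.30499235e+00  4.23784104e-01  1.63057787e+00  4.83963297e-08
  1.08858064e+00 -1.90423670e-02]
[[ 0.96   0.281 -0.   ]
 [ 0.281 -0.96   0.001]
 [ 0.    -0.001 -1.   ]] -73.67950719048476
```

View pics/w1.png

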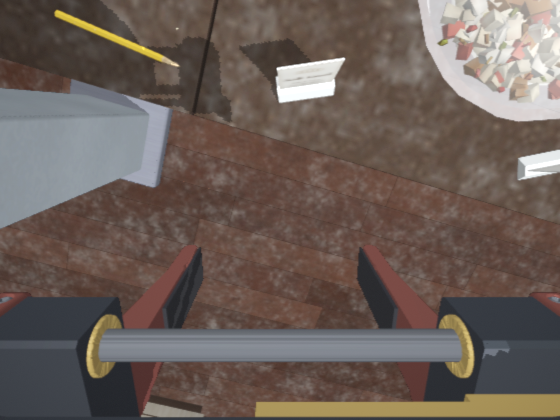

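The move was refused because every row needs all six keys. So this picture is still the start pose: the fingers over the floor edge, with a pencil at (115,38).

arm_command(
  increments=[
    {"dx":0,"dy":0,"dz":1,"ax":0,"ay":0,"az":0},
    {"dx":0,"dy":0,"dz":1,"ax":0,"ay":0,"az":0},
    {"dx":0,"dy":0,"dz":1,"ax":0,"ay":0,"az":0},
    {"dx":1,"dy":1,"dz":0,"ax":0,"ay":0,"az":0.2},
    {"dx":1,"dy":1,"dz":0,"ax":0,"ay":0,"az":0.2},
    {"dx":1,"dy":1,"dz":0,"ax":0,"ay":0,"az":0.2},
    {"dx":1,"dy":1,"dz":0,"ax":0,"ay":0,"az":0.2},
    {"dx":1,"dy":1,"dz":0,"ax":0,"ay":0,"az":0.2},
    {"dx":1,"dy":1,"dz":0,"ax":0,"ay":0,"az":0.2},
    {"dx":1,"dy":1,"dz":0,"ax":0,"ay":0,"az":0.2},
    {"dx":1,"dy":1,"dz":0,"ax":0,"ay":0,"az":0.2},
    {"dx":0,"dy":1,"dz":0,"ax":0,"ay":0,"az":0.2},
    {"dx":0,"dy":1,"dz":0,"ax":0,"ay":0,"az":0.2},
    {"dx":0,"dy":1,"dz":0,"ax":0,"ay":0,"az":0.2},
    {"dx":0,"dy":1,"dz":0,"ax":0,"ay":0,"az":0.2},
    {"dx":0,"dy":1,"dz":0,"ax":0,"ay":0,"az":0.2},
    {"dx":0,"dy":1,"dz":0,"ax":0,"ay":0,"az":0.2},
    {"dx":0,"dy":1,"dz":0,"ax":0,"ay":0,"az":0.2},
    {"dx":0,"dy":1,"dz":0,"ax":0,"ay":0,"az":0.2},
    {"dx":0,"dy":1,"dz":0,"ax":0,"ay":0,"az":0.2},
  ],
  jaw=87,
)

```text
time: 2.65
eef_pos: [495.3, 81.5, 356.6]
ee_rot: [-2.843, -1.337, 0.0]
force: [0.8, -1.1, 0.5]
gripper_width: 0.99
grip_force: 0.0
```

arm_command(
  increments=[
    {"dx":0,"dy":1,"dz":0,"ax":0,"ay":0,"az":0.2},
    {"dx":0,"dy":1,"dz":0,"ax":0,"ay":0,"az":0.2},
    {"dx":0,"dy":1,"dz":0,"ax":0,"ay":0,"az":0.27},
    {"dx":0,"dy":1,"dz":0,"ax":0,"ay":0,"az":0},
    {"dx":0,"dy":1,"dz":-1,"ax":0,"ay":0,"az":0},
    {"dx":0,"dy":1,"dz":-1,"ax":0,"ay":0,"az":0},
    {"dx":0,"dy":1,"dz":-1,"ax":0,"ay":0,"az":0},
    {"dx":0,"dy":0.5,"dz":-1,"ax":0,"ay":0,"az":0},
    {"dx":0,"dy":0,"dz":0,"ax":0,"ay":0,"az":0},
  ],
)

```text
time: 3.78
eef_pos: [493.5, 379.9, 193.1]
ee_rot: [2.758, 1.502, -0.011]
force: [-0.7, -0.0, 0.7]
gripper_width: 0.992
grip_force: 0.0
```

```bash
python3 - <<'E'
from h import *
s=manip.read_state();print(s['time'],s['eef_pos'],s['joint_pos'])
R=cv2.Rodrigues(s['ee_rot'])[0];print(np.degrees(np.arctan2(R[1,1],R[0,1])))
p,d,K,T=grab('wrist');cv2.imwrite('pics/w2.png',p[...,::-1]);np.savez('w2.npz',p=p,d=d,K=K,T=T)
print(T.round(2))
E
```

```text
3.775 [493.47299618 379.90459499 193.10233595] [6.36977117e-01 4.73031164e-01 1.66235472e+00 9.20845186e-06
 1.01318749e+00 1.21075559e+00]
-32.87582722199343
[[ 8.4000e-01 -5.2000e-01 -1.7000e-01  5.3869e+02]
 [-5.4000e-01 -8.0000e-01 -2.5000e-01  4.5001e+02]
 [-0.0000e+00  3.1000e-01 -9.5000e-01  3.4120e+02]
 [ 0.0000e+00  0.0000e+00  0.0000e+00  1.0000e+00]]
```

View pics/w2.png

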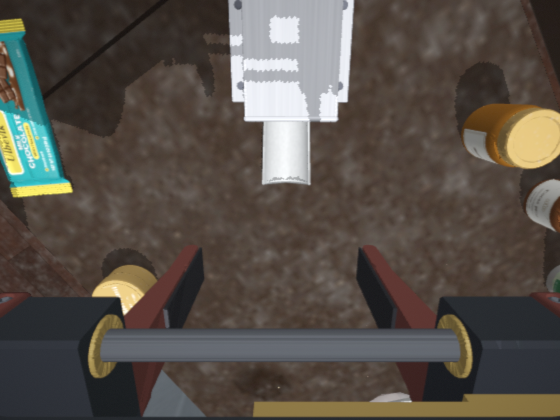

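Close view: the blade spans columns 262–311 and rows 121–185, hollow side up. The guard's mouth edge is at row 121, columns 244–338, and honey and cream are at the right.

```bash
python3 - <<'E'
from h import *
z=np.load('w2.npz');K,T,d,p=z['K'],z['T'],z['d'],z['p'].astype(int);P=cloud(d,K,T)
C=np.ascontiguousarray
white=(p.min(-1)>100)&(p.max(-1)-p.min(-1)<40)
a=np.radians(57);x=np.array([np.cos(a),np.sin(a)]);y=np.array([-x[1],x[0]])
W=white.copy();W[:, :200]=0;W[:,360:]=0;W[230:]=0
roof=W&(abs(P[...,2]-48)<5)
r=P[roof];X=r[:,:2]@x;Y=r[:,:2]@y
print('roof front', np.percentile(X,[0.5,1,2]),'Y',np.percentile(Y,[1,99]),'z',np.median(r[:,2]))
mx=np.percentile(X,.7);my=(np.percentile(Y,1)+np.percentile(Y,99))/2
m=mx*x+my*y;print('mouth',m)
# front edge direction
e=[]
for u in range(250,335,5):
    v=np.where(roof[:,u])[0]
    if len(v): e.append(P[v.max(),u,:2])
e=np.array(e,np.float32);print('edge dir',np.degrees(np.arctan2(*cv2.fitLine(e,cv2.DIST_HUBER,0,.01,.01)[[1,0],0])))
B=W&(P[...,2]<32);B[:123]=0;B[:,:256]=0;B[:,:]&=True
b=P[B];bX=b[:,:2]@x-mx;bY=b[:,:2]@y-my
for lo in range(-75,5,10):
    k=(bX>lo)&(bX<lo+10)
    if k.sum()>5: print(lo,k.sum(),np.percentile(bY[k],[2,98]).round(1),np.percentile(b[k,2],[2,50,98]).round(1))
print('tip',np.percentile(bX,[0.5,2]))
s=manip.read_state()['eef_pos'];print('tcp',s[:2]@x-mx,s[:2]@y-my)
E
```

```text
roof front [659.59391114 660.41942369 661.33846687] Y [-255.02341362 -174.92642325] z 47.57720272975547
mouth [539.93495448 436.71610222]
edge dir -33.825302
-75 94 [-23.9  29. ] [-2.   7.6 14.8]
-65 451 [-22.5  27.7] [-0.5  5.5 19. ]
-55 459 [-22.5  27.5] [-1.3  5.2 18.8]
-45 469 [-22.2  26.5] [-1.1  5.3 18.6]
-35 464 [-22.4  26.3] [-1.3  5.6 18.6]
-25 467 [-18.9  25.8] [ 1.1  6.  18.7]
-15 474 [-19.9  26. ] [-0.8  6.3 18.8]
-5 54 [-18.4  25. ] [ 0.7  7.7 19. ]
tip [-67.86450537 -65.3361054 ]
tcp -72.33424552449128 6.95031754953925
```

arm_command(
  increments=[
    {"dx":0.52,"dy":0.62,"dz":-1,"ax":0,"ay":0,"az":0},
    {"dx":0,"dy":0,"dz":-1,"ax":0,"ay":0,"az":0},
    {"dx":0,"dy":0,"dz":-1,"ax":0,"ay":0,"az":0},
    {"dx":0,"dy":0,"dz":-0.8,"ax":0,"ay":0,"az":0},
    {"dx":0,"dy":0,"dz":-0.3,"ax":0,"ay":0,"az":0},
    {"dx":0,"dy":0,"dz":-0.27,"ax":0,"ay":0,"az":0},
    {"dx":0,"dy":0,"dz":0,"ax":0,"ay":0,"az":0},
  ],
)

```text
time: 4.7
eef_pos: [517.0, 405.0, 22.7]
ee_rot: [-2.761, -1.499, -0.001]
force: [0.7, -0.4, -0.0]
gripper_width: 0.989
grip_force: 0.0
```

arm_command(
  increments=[
    {"dx":0,"dy":0,"dz":0,"ax":0,"ay":0,"az":0},
    {"dx":0,"dy":0,"dz":0,"ax":0,"ay":0,"az":0},
    {"dx":0,"dy":0,"dz":0,"ax":0,"ay":0,"az":0},
    {"dx":0,"dy":0,"dz":0,"ax":0,"ay":0,"az":0},
    {"dx":0,"dy":0,"dz":0,"ax":0,"ay":0,"az":0},
    {"dx":0,"dy":0,"dz":0,"ax":0,"ay":0,"az":0},
    {"dx":0,"dy":0,"dz":0,"ax":0,"ay":0,"az":0},
    {"dx":0,"dy":0,"dz":0,"ax":0,"ay":0,"az":0},
  ],
  jaw=30,
  force=15,
)

```text
time: 5.7
eef_pos: [516.5, 405.0, 21.9]
ee_rot: [-2.761, -1.499, -0.0]
force: [0.3, -0.8, 1.1]
gripper_width: 0.522
grip_force: 15.0
```

arm_command(
  increments=[
    {"dx":-0.12,"dy":-0.185,"dz":0,"ax":0,"ay":0,"az":0},
    {"dx":-0.25,"dy":-0.385,"dz":0,"ax":0,"ay":0,"az":0},
    {"dx":-0.25,"dy":-0.385,"dz":0,"ax":0,"ay":0,"az":0},
    {"dx":-0.25,"dy":-0.385,"dz":0,"ax":0,"ay":0,"az":0},
    {"dx":-0.25,"dy":-0.385,"dz":0,"ax":0,"ay":0,"az":0},
    {"dx":-0.25,"dy":-0.385,"dz":0,"ax":0,"ay":0,"az":0},
    {"dx":-0.25,"dy":-0.385,"dz":0,"ax":0,"ay":0,"az":0},
    {"dx":-0.25,"dy":-0.385,"dz":0,"ax":0,"ay":0,"az":0},
    {"dx":-0.25,"dy":-0.385,"dz":0,"ax":0,"ay":0,"az":0},
    {"dx":-0.25,"dy":-0.385,"dz":0,"ax":0,"ay":0,"az":0},
    {"dx":0,"dy":0,"dz":0,"ax":0,"ay":0,"az":0},
    {"dx":0,"dy":0,"dz":0,"ax":0,"ay":0,"az":0},
  ],
)

```text
time: 7.2
eef_pos: [421.6, 258.9, 21.9]
ee_rot: [2.761, 1.499, -0.0]
force: [-1.7, -1.5, 2.4]
gripper_width: 0.523
grip_force: 15.0
```

```bash
python3 - <<'E'
from h import *
p,d,K,T=grab('scene');cv2.imwrite('pics/s3.png',p[...,::-1])
E
```

```text
(no output)
```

View pics/s3.png

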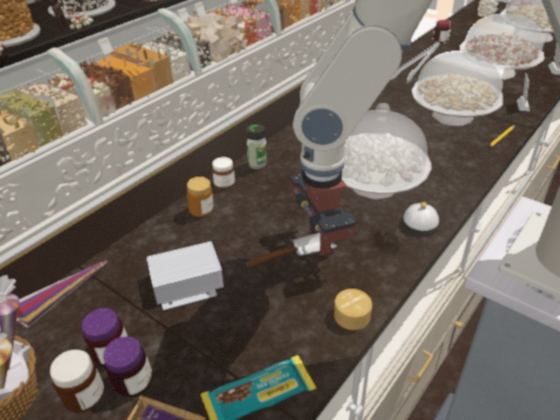

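The scoop is clear of the guard: handle at (248,262)–(300,247), blade still in the fingers. Releasing and rising.

arm_command(
  increments=[
    {"dx":0,"dy":0,"dz":0,"ax":0,"ay":0,"az":0},
    {"dx":0,"dy":0,"dz":0,"ax":0,"ay":0,"az":0},
    {"dx":0,"dy":0,"dz":0,"ax":0,"ay":0,"az":0},
    {"dx":0,"dy":0,"dz":0,"ax":0,"ay":0,"az":0},
    {"dx":0,"dy":0,"dz":0,"ax":0,"ay":0,"az":0},
    {"dx":0,"dy":0,"dz":0,"ax":0,"ay":0,"az":0},
    {"dx":0,"dy":0,"dz":0.5,"ax":0,"ay":0,"az":0},
    {"dx":0,"dy":0,"dz":1,"ax":0,"ay":0,"az":0},
    {"dx":0,"dy":0,"dz":1,"ax":0,"ay":0,"az":0},
    {"dx":0,"dy":0,"dz":1,"ax":0,"ay":0,"az":0},
    {"dx":0,"dy":0,"dz":0.5,"ax":0,"ay":0,"az":0},
    {"dx":0,"dy":0,"dz":0,"ax":0,"ay":0,"az":0},
  ],
  jaw=85,
)

```text
time: 8.75
eef_pos: [422.5, 259.5, 183.3]
ee_rot: [-2.761, -1.499, -0.006]
force: [-0.7, -0.7, -0.3]
gripper_width: 0.966
grip_force: 0.0
```

```bash
python3 - <<'E'
from h import *
s=manip.read_state();print(s['time'],s['eef_pos'],s['joint_pos'])
p,d,K,T=grab('wrist');cv2.imwrite('pics/w3.png',p[...,::-1]);np.savez('w3.npz',p=p,d=d,K=K,T=T)
E
```

```text
8.75 [422.45994654 259.47921439 183.2924506 ] [5.26773994e-01 3.09509118e-01 1.95554916e+00 5.25856448e-05
 8.72971567e-01 1.10244423e+00]
```

View pics/w3.png

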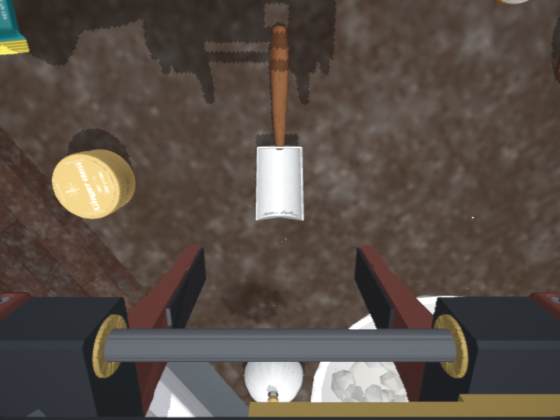

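The scoop lies flat and hollow side up. The handle end is at (279,25), the heel at (280,147) and the tip at (280,218).

```bash
python3 - <<'E'
from h import *
z=np.load('w3.npz');K,T,p=z['K'],z['T'],z['p'];P=cloud(z['d'],K,T)
hsv=cv2.cvtColor(p,cv2.COLOR_RGB2HSV)
br=(hsv[...,1]>110)&(hsv[...,2]>60);br[:,:262]=0;br[:,300:]=0;br[160:]=0
k,l,s,c=cv2.connectedComponentsWithStats(br.astype(np.uint8));i=1+np.argmax(s[1:,4]);m=l==i;print(s[i])
b=P[m];print('z',np.percentile(b[:,2],[2,50,98]))
q=np.ascontiguousarray(b[:,:2].astype(np.float32))
vx,vy,x0,y0=cv2.fitLine(q,cv2.DIST_HUBER,0,.01,.01).ravel();v=np.array([vx,vy]);v*=np.sign(v[1])
t=(q-[x0,y0])@v;lo,hi=np.percentile(t,[.5,99.5])
c0=np.array([x0,y0]);n=np.array([-v[1],v[0]])
print('dir',np.degrees(np.arctan2(v[1],v[0])),'heel',c0+lo*v,'end',c0+hi*v,'len',hi-lo,'width',np.ptp(np.percentile((q-c0)@n,[2,98])))
for uv in((257,219),(303,219),(257,148),(303,148)):print(uv,P[uv[1],uv[0]].round(1),plane(K,T,uv,15).round(1))
x=np.array([np.cos(np.radians(57)),np.sin(np.radians(57))]);M=np.array([540,436.5])
print('end in mouth',(c0+hi*v-M)@x,(c0+hi*v-M)@np.array([-x[1],x[0]]))
E
```

```text
[ 270   26   19  120 1859]
z [ 6.13425256 15.62616706 19.99356799]
dir 56.99512 heel [449.22630444 303.02073405] end [506.1819996  390.70846332] len 104.56141311645507 width 14.965326709747313
(257, 219) [466.5 328.6 332.2] [387.2 250.3  15. ]
(303, 219) [426.1 218.6  -0.7] [428.  223.8  15. ]
(257, 148) [428.9 311.6  15.8] [428.8 311.6  15. ]
(303, 148) [467.  284.8  -0.7] [467.  286.8  15. ]
end in mouth -56.822617179813925 3.4223032509339433
```

arm_command(
  increments=[
    {"dx":0.5,"dy":0.8,"dz":0,"ax":0,"ay":0,"az":0},
    {"dx":0.5,"dy":0.8,"dz":-0.5,"ax":0,"ay":0,"az":0},
    {"dx":0.41,"dy":0.64,"dz":-1,"ax":0,"ay":0,"az":0},
    {"dx":0,"dy":0,"dz":-1,"ax":0,"ay":0,"az":0},
    {"dx":0,"dy":0,"dz":-0.9,"ax":0,"ay":0,"az":0},
    {"dx":0,"dy":0,"dz":-0.4,"ax":0,"ay":0,"az":0},
    {"dx":0,"dy":0,"dz":-0.33,"ax":0,"ay":0,"az":0},
    {"dx":0,"dy":0,"dz":0,"ax":0,"ay":0,"az":0},
  ],
  jaw=50,
)

```text
time: 9.8
eef_pos: [478.0, 348.5, 16.3]
ee_rot: [2.761, 1.499, -0.001]
force: [-0.2, -0.9, -0.3]
gripper_width: 0.569
grip_force: 0.0
```

arm_command(
  increments=[
    {"dx":0,"dy":0,"dz":0,"ax":0,"ay":0,"az":0},
    {"dx":0,"dy":0,"dz":0,"ax":0,"ay":0,"az":0},
    {"dx":0,"dy":0,"dz":0,"ax":0,"ay":0,"az":0},
    {"dx":0,"dy":0,"dz":0,"ax":0,"ay":0,"az":0},
    {"dx":0,"dy":0,"dz":0,"ax":0,"ay":0,"az":0},
    {"dx":0,"dy":0,"dz":0,"ax":0,"ay":0,"az":0},
    {"dx":0,"dy":0,"dz":0,"ax":0,"ay":0,"az":0},
  ],
  jaw=2,
  force=30,
)

```text
time: 10.68
eef_pos: [478.3, 348.8, 17.0]
ee_rot: [-2.761, -1.499, -0.001]
force: [-0.1, -1.1, 3.8]
gripper_width: 0.17
grip_force: 30.0
```

arm_command(
  increments=[
    {"dx":0,"dy":0,"dz":0.3,"ax":0,"ay":0,"az":0},
    {"dx":-0.28,"dy":-0.52,"dz":0.45,"ax":0,"ay":0,"az":0},
    {"dx":-0.28,"dy":-0.53,"dz":0,"ax":0,"ay":0,"az":0.5},
    {"dx":0,"dy":0,"dz":0,"ax":0,"ay":0,"az":1},
    {"dx":0,"dy":0,"dz":0,"ax":0,"ay":0,"az":1},
    {"dx":0,"dy":0,"dz":0,"ax":0,"ay":0,"az":1},
    {"dx":0,"dy":0,"dz":0,"ax":0,"ay":0,"az":1},
    {"dx":0,"dy":0,"dz":0,"ax":0,"ay":0,"az":1},
    {"dx":0,"dy":0,"dz":0,"ax":0,"ay":0,"az":1},
    {"dx":0,"dy":0,"dz":0,"ax":0,"ay":0,"az":1},
    {"dx":0,"dy":0,"dz":0,"ax":0,"ay":0,"az":1},
    {"dx":0,"dy":0,"dz":0,"ax":0,"ay":0,"az":1},
    {"dx":0,"dy":0,"dz":0,"ax":0,"ay":0,"az":1},
    {"dx":0,"dy":0,"dz":0,"ax":0,"ay":0,"az":1},
    {"dx":0,"dy":0,"dz":0,"ax":0,"ay":0,"az":1},
    {"dx":0,"dy":0,"dz":0,"ax":0,"ay":0,"az":1},
    {"dx":0,"dy":0,"dz":0,"ax":0,"ay":0,"az":1},
    {"dx":0,"dy":0,"dz":0,"ax":0,"ay":0,"az":1},
    {"dx":0,"dy":0,"dz":0,"ax":0,"ay":0,"az":1},
  ],
)

```text
time: 13.05
eef_pos: [455.3, 306.4, 46.9]
ee_rot: [1.135, -2.929, 0.0]
force: [-0.1, -0.7, -1.5]
gripper_width: 0.168
grip_force: 30.0
```

arm_command(
  increments=[
    {"dx":0,"dy":0,"dz":0,"ax":0,"ay":0,"az":1},
    {"dx":0,"dy":0,"dz":0,"ax":0,"ay":0,"az":1},
    {"dx":0,"dy":0,"dz":0,"ax":0,"ay":0,"az":1},
    {"dx":0,"dy":0,"dz":0,"ax":0,"ay":0,"az":0.5},
    {"dx":0,"dy":0,"dz":0,"ax":0,"ay":0,"az":0},
    {"dx":0,"dy":0,"dz":0,"ax":0,"ay":0,"az":0},
  ],
)

```text
time: 13.8
eef_pos: [455.5, 306.6, 46.8]
ee_rot: [1.954, -2.46, -0.0]
force: [0.0, -0.0, -0.8]
gripper_width: 0.167
grip_force: 30.0
```

```bash
python3 - <<'E'
from h import *
s=manip.read_state();print(s['time'],s['eef_pos'],s['joint_pos'])
R=cv2.Rodrigues(s['ee_rot'])[0];print(np.degrees(np.arctan2(R[1,1],R[0,1])))
for n in('scene','top'):
    p,d,K,T=grab(n);np.savez(n+'4.npz',p=p,d=d,K=K,T=T);cv2.imwrite(f'pics/{n}4.png',p[...,::-1])
E
```

```text
13.8 [455.53417105 306.56016906  46.8306183 ] [ 5.70674383e-01  6.02407969e-01  1.89343845e+00  1.27335238e-05
  6.45849704e-01 -2.34259012e+00]
166.91717806779087
```

View pics/scene4.png

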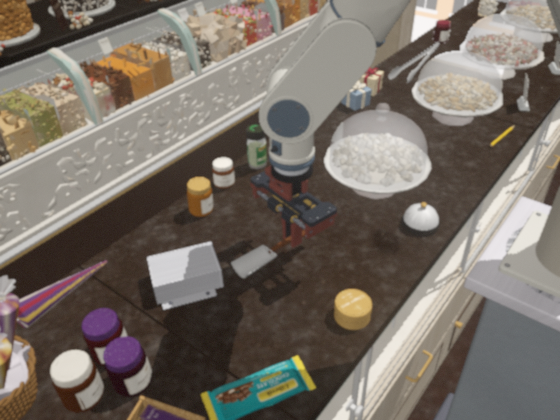

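The blade now points at the guard, at about (255,261), but I turned 20° too far. Turning back.

arm_command(
  increments=[
    {"dx":0,"dy":0,"dz":0,"ax":0,"ay":0,"az":-1},
    {"dx":0,"dy":0,"dz":0,"ax":0,"ay":0,"az":-0.99},
    {"dx":0,"dy":0,"dz":0,"ax":0,"ay":0,"az":0},
    {"dx":0,"dy":0,"dz":0,"ax":0,"ay":0,"az":0},
  ],
)

```text
time: 14.4
eef_pos: [455.6, 306.6, 46.7]
ee_rot: [1.506, -2.757, 0.0]
force: [-0.1, 0.8, -1.2]
gripper_width: 0.164
grip_force: 30.0
```

```bash
python3 - <<'E'
from h import *
s=manip.read_state();print(s['time'],s['eef_pos'],s['joint_pos'])
R=cv2.Rodrigues(s['ee_rot'])[0];print(np.degrees(np.arctan2(R[1,1],R[0,1])))
a=np.radians(57);x=np.array([np.cos(a),np.sin(a)]);y=np.array([-x[1],x[0]]);M=np.array([540,436.5])
for n in('scene','top'):
    p,d,K,T=grab(n);P=cloud(d,K,T);p=p.astype(int)
    X=(P[...,:2]-M)@x;Y=(P[...,:2]-M)@y
    w=(p.min(-1)>90)&(np.ptp(p,-1)<45)&(X<0)&(X>-125)&(abs(Y)<50)&(P[...,2]>12)&(P[...,2]<90)
    w=cv2.morphologyEx(w.astype(np.uint8),cv2.MORPH_OPEN,np.ones((3,3)))>0
    print(n,w.sum(),np.percentile(X[w],[1,99]))
    for lo in range(-115,0,12):
        k=w&(X>lo)&(X<lo+12)
        if k.sum()>15: print(lo,k.sum(),np.percentile(Y[k],[3,97]).round(1),np.percentile(P[k][:,2],[3,50,97]).round(1))
    cv2.imwrite(f'pics/{n}5.png',p[...,::-1])
E
```

```text
14.4 [455.60425827 306.59565945  46.69119565] [ 5.70673767e-01  6.02706470e-01  1.89333205e+00 -3.03049921e-05
  6.45579748e-01 -2.00004234e+00]
147.29257016584668
scene 676 [-96.67550623 -22.15412139]
-103 67 [-21.4  21. ] [29.  38.7 46.7]
-91 99 [-21.1  21.3] [29.  34.  45.9]
-79 104 [-21.5  22.6] [28.2 33.7 45.9]
-67 99 [-21.8  22.6] [26.9 32.8 45. ]
-55 110 [-22.7  22.6] [26.6 32.6 44.5]
-43 109 [-22.7  23.2] [26.2 32.8 44. ]
-31 88 [-23.2  24.5] [25.2 32.5 44.5]
top 408 [-64.21101895 -22.83822937]
-67 44 [-22.4  -3.5] [29.  36.2 44.4]
-55 116 [-21.9  16.1] [27.4 31.5 41.8]
-43 146 [-22.3  22.5] [26.1 32.1 44.3]
-31 102 [-21.8  22.2] [26.1 30.6 44.1][ WARN:0@1.721] global loadsave.cpp:1063 imwrite_ Unsupported depth image for selected encoder is fallbacked to CV_8U.
```

View pics/top5.png

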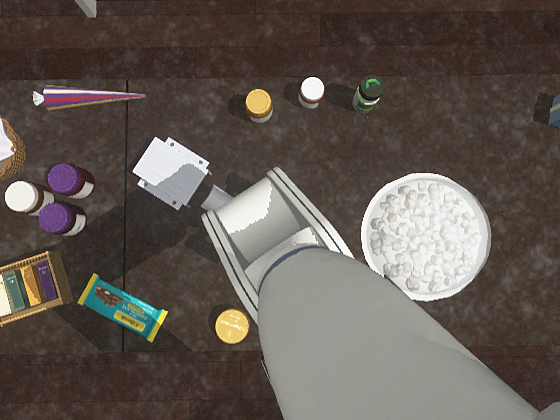

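The blade points straight at the mouth, centred (Y ±22 mm), tip about 21 mm outside, tilted only 3° tip-down. Lowering, then sliding in.

arm_command(
  increments=[
    {"dx":0,"dy":0,"dz":-0.3,"ax":0,"ay":0,"az":0},
    {"dx":0,"dy":0,"dz":-0.25,"ax":0,"ay":0,"az":0},
    {"dx":0,"dy":0,"dz":-0.1,"ax":0,"ay":0,"az":0},
    {"dx":0,"dy":0,"dz":0,"ax":0,"ay":0,"az":0},
    {"dx":0,"dy":0,"dz":0,"ax":0,"ay":0,"az":0},
  ],
)

```text
time: 15.12
eef_pos: [455.7, 306.6, 20.7]
ee_rot: [-1.502, 2.759, 0.0]
force: [0.1, 0.3, -0.4]
gripper_width: 0.166
grip_force: 30.0
```

arm_command(
  increments=[
    {"dx":0.19,"dy":0.293,"dz":0,"ax":0,"ay":0,"az":0},
    {"dx":0.19,"dy":0.293,"dz":0,"ax":0,"ay":0,"az":0},
    {"dx":0.19,"dy":0.293,"dz":0,"ax":0,"ay":0,"az":0},
    {"dx":0,"dy":0,"dz":0,"ax":0,"ay":0,"az":0},
  ],
)

```text
time: 15.62
eef_pos: [479.5, 343.2, 20.9]
ee_rot: [-1.502, 2.757, 0.0]
force: [-0.4, 0.1, -1.2]
gripper_width: 0.167
grip_force: 30.0
```

arm_command(
  increments=[
    {"dx":0.215,"dy":0.33,"dz":0,"ax":0,"ay":0,"az":0},
    {"dx":0.215,"dy":0.33,"dz":0,"ax":0,"ay":0,"az":0},
    {"dx":0.215,"dy":0.33,"dz":0,"ax":0,"ay":0,"az":0},
    {"dx":0.215,"dy":0.33,"dz":0,"ax":0,"ay":0,"az":0},
    {"dx":0.215,"dy":0.33,"dz":0,"ax":0,"ay":0,"az":0},
    {"dx":0,"dy":0,"dz":-0.07,"ax":0,"ay":0,"az":0},
    {"dx":0,"dy":0,"dz":0,"ax":0,"ay":0,"az":0},
  ],
)

```text
time: 16.5
eef_pos: [521.0, 407.4, 17.4]
ee_rot: [1.501, -2.758, 0.0]
force: [0.4, -0.2, -0.9]
gripper_width: 0.166
grip_force: 30.0
```

arm_command(
  increments=[
    {"dx":0,"dy":0,"dz":0,"ax":0,"ay":0,"az":0},
    {"dx":0,"dy":0,"dz":0,"ax":0,"ay":0,"az":0},
    {"dx":0,"dy":0,"dz":0,"ax":0,"ay":0,"az":0},
    {"dx":0,"dy":0,"dz":0,"ax":0,"ay":0,"az":0},
    {"dx":0,"dy":0,"dz":0.5,"ax":0,"ay":0,"az":0},
    {"dx":0,"dy":0,"dz":1,"ax":0,"ay":0,"az":0},
    {"dx":0,"dy":0,"dz":1,"ax":0,"ay":0,"az":0},
    {"dx":-0.5,"dy":-0.8,"dz":1,"ax":0,"ay":0,"az":0},
    {"dx":-0.5,"dy":-0.8,"dz":0.5,"ax":0,"ay":0,"az":0},
    {"dx":-0.5,"dy":-0.8,"dz":0,"ax":0,"ay":0,"az":0},
    {"dx":-0.5,"dy":-0.8,"dz":0,"ax":0,"ay":0,"az":0},
    {"dx":0,"dy":0,"dz":0,"ax":0,"ay":0,"az":0},
  ],
  jaw=60,
)

```text
time: 18.0
eef_pos: [440.1, 278.1, 179.2]
ee_rot: [1.5, -2.76, 0.0]
force: [0.6, 1.2, -1.0]
gripper_width: 0.687
grip_force: 0.0
```

```bash
python3 - <<'E'
from h import *
s=manip.read_state();print(s['time'],s['eef_pos'],s['force'])
a=np.radians(57);x=np.array([np.cos(a),np.sin(a)]);y=np.array([-x[1],x[0]]);M=np.array([540,436.5])
out=[]
for n in('scene','top'):
    p,d,K,T=grab(n);P=cloud(d,K,T)
    h=cv2.cvtColor(p,cv2.COLOR_RGB2HSV);X=(P[...,:2]-M)@x;Y=(P[...,:2]-M)@y
    w=(h[...,1]>100)&(h[...,2]>50)&(X>-130)&(X<20)&(abs(Y)<30)&(P[...,2]>3)&(P[...,2]<40)
    print(n,w.sum(),np.percentile(X[w],[1,99]),np.percentile(Y[w],[3,97]),np.percentile(P[w][:,2],[3,97]))
    if n=='scene': c=p[220:320,140:300]
    else: c=p[120:230,130:290]
    out.append(cv2.resize(c,(640,280 if n=='top' else 280)))
    if n=='top':
        for nm,u in dict(honey=(259,100),cream=(312,88),tin=(233,322)).items(): print(nm,P[u[1],u[0]].round(0))
cv2.imwrite('pics/f.png',np.vstack(out)[...,::-1])
E
```

```text
18.0 [440.14295455 278.10521928 179.16984679] [ 0.61405033  1.15570904 -1.0326795 ]
scene 246 [-83.0383265   -7.39526111] [-5.69067424  8.87080659] [ 6.56556512 19.26881966]
top 112 [-67.07979796   4.12882644] [-5.048131    7.22491778] [12.34053507 22.12453839]
honey [705. 313.  74.]
cream [732. 209.  62.]
tin [282. 368.  38.]
```

View pics/f.png

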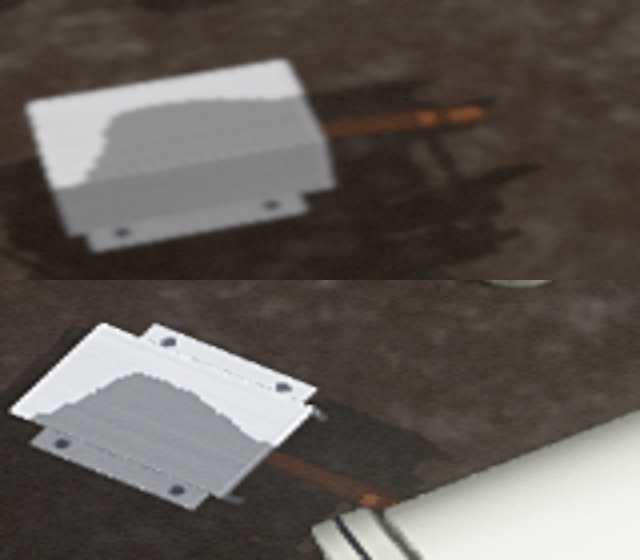

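Only the handle stands out, by about 83 mm, so the heel is about 26 mm inside. It lies flat, and the jars and tin haven't moved.

```bash
python3 -c "
from plant import manip
print(manip.hand_in())"
```

```text
the job is handed in; nothing more can be done
None
```

The scoop now lies flat and released with its blade fully under the guard and about 83 mm of handle standing out; the honey, cream and tin measured unmoved, and I handed the job in at about 18 s (no verdict was returned).

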